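Clear the interlock box, key in, hold the spring-return lock turned

ROBOT

A 7-joint arm with a two-finger parallel gripper is mounted at the origin on the work surface. World frame = base frame: x ahead of the robot, y to its left, z up, the work surface at z = 0. Lengths are in m, angles in rad, forces in N, time in s.
With the tool pointing down it reaches from about 0.425 to 1.025 m from the base axis. Payload 9.4 kg.
Tool frame: the origin (TCP) lies at the very end of the fingers, on their centre line; the grasp point (between the pads) lies 19 mm behind it (ctrl.pinch_z is the distance from the TCP to the grasp point, in m); x points along the fingers, y is the direction in which the jaws open and shut, and the axes are right-handed (so a half turn about x gives the same grasp; the last joint's range is limited). The gripper opens to 93 mm and grips with 3 to 60 N. Pads are 15 mm wide; open, the fingers measure 128 mm over their backs; the gripper's body (75 mm by 188 mm) begins 65 mm behind the grasp point.
Start: joints at [-1.329, 0.599, -0.003, 1.599, 0.002, 0.943, -0.08], TCP at [0.227, 0.688, 0.219] pointing down, gripper open.
Joint ranges: [-2.57, 2.57], [-0.35, 1.97], [-1.29, 1.29], [0.11, 2.56], [-1.05, 4.19], [0.11, 1.86], [-2.63, 2.63]. Speed limits (rad/s): [2.22, 2.22, 3.01, 3.01, 3.14, 3.14, 3.14].

INTERFACE

Orientations are given as a unit quaternion [w, x, y, z].
In Python, from bench import ctrl, grab_frame, sign_off gives the robot as it stands.
- The arm moves only by the tool play_rows, never from a script. Its argument "motion" is a list of rows, each an object of numbers: "fingers": the closure, from 0 (fully open) to 1 (shut); "dx", "dy", "dz": the shift along the tool's x, y, z in mm; "ax", "ay", "az": the turn, a rotation vector about the tool's x, y, z in rad. In form: [{"fingers": .., "dx": .., "dy": .., "dz": .., "ax": .., "ay": .., "az": ..}, ...]. A call has exactly 8 rows; each row is the pose to reach, as a shift and turn from the pose commanded when the call began, along the tool's axes at that moment; what a row does not reach only later rows make up. A row lasts 1/12 s, in which the tool goes at most 41.7 mm and 7.16 degrees, less where a joint would pass 70% of its speed; a pose out of reach is approached as far as the arm can. A call with a gripper value outside its range is refused whole. The fingers move at their own pace and stop on an object; "grip_force" is the grip in N (left out, the last holds). Time passes only in rows, so rows that repeat a pose let the fingers close, or fill a call up. It gives the time, the measured TCP pose, the force and the opening at its end, in the units of the state.
- ctrl.get_state(): the state, without advancing time (a new reading comes with each control period).
- grab_frame(name): name is "side" or "top"; returns a dict with "image" (384x512x3 uint8, red, green, blue), "z_map" (384x512 float32, m along the optical axis (not along the pixel's ray), 0 where there is no reading), "camera_matrix" (3x3 intrinsics, pixels), "R" (3x3) and "t" (3): a world point X has camera coordinates R X + t. Camera axes: x right, y down, z forward; pixel columns grow to the right and rows downward; lengths in m; the calibration is good to about 2 mm. A picture is of the moment at which its call begins.
- sign_off(): hands the job in, once; it reports no verdict.
The state is a dict: "clock": time; "joints": joint angles; "joint_vel": joint speeds; "joint_efforts": joint torques, N m; "tcp_pos": TCP position; "orientation": TCP orientation; "force": force on the tool from outside, world axes, zero at the start; "wrist_torque": the same for the moment, N m; "opening": finger opening in m.
Only numpy, scipy, OpenCV 4.12 (cv2) and the standard library are available. Lean on these libraries where they do the work, as an engineer would, in place of code of your own. Each camera call takes 0.05 s, during which the arm holds its last target. There are 200 camera calls.

TASK

Lift the handled can off the interlock box and stand it upright on the middle of the round rubber mat, then take the key with the square bow out of the dock, leaving the round-bow key there. Push the square-bow key fully home into the box's key cylinder (its pins are sticky, so it may need a little wiggling) and turn it a quarter turn clockwise, seen from above. The cylinder springs back, so finish while still gripping the key and holding it turned; do not tip the can over, and leave the loose clutter where it is.

Things in the scene. Friction and masses are not known exactly. Their poses are not given: they have to be found in the camera images.
- can_center (a point): Closed cylindrical aluminium can, 65 mm diameter, 133 mm tall with its rigid stirrup handle (lid top at 82 mm). It starts on the interlock box, on the half away from the key cylinder. This point: on the can's axis, 66 mm above its underside; z up. The handle's level bar lies along the can's y: 60 mm long, 10 mm wide (x), 10 mm high, its centre 62 mm above this point.
- can: The same can; origin at the centre of its underside. 0.3 to 0.55 kg. The handle is open beneath the bar, between two uprights at y = +-27 mm.
- mat_center (a point): Centre of the upper face of the round black rubber mat, 116 mm diameter, 4 mm thick, fixed to the table.
- mat: The same mat; origin at the centre of its underside.
- interlock: Fixed dark steel interlock box, 110 (x) x 176 (y) x 60 mm high; origin at the centre of its underside, z up. The key cylinder is let into its top, 42 mm from the centre towards its -y side.
- keyhole (a point): Centre of the keyhole mouth, on the cylinder's vertical axis, level with the box top (60 mm above the table); axes as the box's. At joint value 0 the slot is 17.4 mm long along the box's y, 6.4 mm wide along x, chamfered 2 mm, deeper than the blade. Sprung sticky pins reach in from its long sides 12 and 22 mm down; the blade must push each aside, against up to about 15 N.
- key_home (a point): Where the key's tip is when the key is fully home: on the cylinder's axis, 34 mm below the mouth.
- key_cylinder (a joint): Angle of the key cylinder, rad: 0 at rest (slot along the box's y), grows clockwise seen from above, a quarter turn is 1.57, hard stop at 1.62. A spring turns it back to 0 when let go (about 0.03 N m at rest, 0.11 N m at a quarter turn). The blade has about 0.1 rad of play in the slot, so the key must turn that much further than the cylinder.
- key_bow (a point): Steel key with a square bow, standing tip down in one of the dock's two slots. This point is the bow's centre: a flat plate 10 mm thick (x), 34 mm wide (y), 36 mm high (z up). Below it a neck and a 24 mm collar whose underside, 32 mm below this point, rests on the dock's top and later on the cylinder's face. 80 g. The key is the same after a half turn about z.
- key_tip (a point): Tip of the square-bow key's blade, on its axis, 66 mm below the bow's centre; axes as the key's. The blade is 5 mm thick (x), 16 mm wide (y), 34 mm long, with a rounded tip.
- key: The square-bow key; origin at the tip of its blade.
- key_dock: Fixed black dock block, 55 (x) x 130 (y) x 45 mm high, origin at the centre of its underside. Two 40 mm deep slots at y = +-35 mm hold the two keys, blades' width along the dock's y; either key may be in either slot.
- round_key_bow (a point): Centre of the round bow (34 mm diameter, 10 mm thick) of the other key, which stays in the dock.
- wrench: Open-ended steel wrench, 150 mm, lying loose on the table. Clutter, to be left where it is.
- offcut: Loose aluminium profile offcut, 30 x 90 x 30 mm. Clutter, to be left where it is.
- oil_bottle: Loose white plastic bottle, 44 mm diameter, 100 mm tall. Clutter, to be left where it is.
- coupler: Loose stepped steel coupler disc, 72 mm diameter, 42 mm tall. Clutter, to be left where it is.
- fitting_tray: Loose empty black tray, 70 x 100 x 30 mm. Clutter, to be left where it is.
- collet_nut: Loose dark steel collet nut, 38 mm diameter, 26 mm tall. Clutter, to be left where it is.
Mind the look-alikes: they are no part of the job. What is shaped like the key but purple is not meant. Of the things that look like the mat, take the one that is farthest from the robot's base at the start.

How it is judged:
On the way, in this order (a step that is already met when the one before it is completed fails the run):
1. the can stands upright and at rest on the middle of the rubber mat, let go (horizontal distance between can_center and mat_center below 0.03 m and angle between can_center's own z axis and vertical below 0.08 rad and contact force between can and mat above 1 N and contact force between can and the fingers below 0.2 N and linear speed of can below 0.02 m/s), for 0.2 s.
2. the square-bow key is fully home in the key cylinder (distance between key_tip and key_home below 0.004 m and angle between key_tip's own z axis and vertical below 0.1 rad), for 0.1 s.
At the end, for the whole second after the job is handed in: Can upright (0.08 rad), at rest, let go, within 30 mm of the mat's centre. Square-bow key home (tip within 4 mm of key_home, within 0.1 rad of upright), gripped with over 3 N, cylinder held still beyond 1.38 rad clockwise (all of step 1 and all of step 2 and value of joint key_cylinder above 1.38 rad and velocity of joint key_cylinder between -0.2 and 0.2 rad/s and contact force between key and the fingers above 3 N); the arm keeps its last pose, push and grip.
It fails at once if the can is tipped over (angle between can_center's own z axis and vertical above 0.6 rad).
It fails at once if the round-bow key is taken out of the dock or shoved about (distance of round_key_bow from where it was at the start of the episode above 0.02 m).
It fails at once if the loose clutter is pushed away (more than 30 mm) (distance of any of wrench, offcut, oil_bottle, coupler, fitting_tray, collet_nut from where it was at the start of the episode above 0.03 m).
It also fails if it takes over 64 s, if anything falls off the work surface, if the arm or the gripper's body presses on something with over 40 N, if the wrist force passes 120 N, or if a joint passes its speed limit or range.

## Working session

There is one attempt and no reset: what is moved stays moved. The work goes in short steps, Python scripts to look and compute and a tool call to move; the robot and the scene stay as the last step left them, time stands still between calls to the robot, and variables do not carry over. Pictures are saved under pics/ and viewed, about 8 in all and at most 12, crops included, and the job is handed in when it is done.

Besides the shell and the picture viewer there is one more tool, called after "Emit:" as name([rows], argument=value, ...), one row to a line, values as JSON. play_rows: Moves the arm, as the interface text tells. Its arguments: {"type":"object","properties":{"motion":{"type":"array","items":{"type":"object","properties":{"fingers":{"type":"number"},"dx":{"type":"number"},"dy":{"type":"number"},"dz":{"type":"number"},"ax":{"type":"number"},"ay":{"type":"number"},"az":{"type":"number"}}}},"grip_force":{"type":"number"}},"required":["motion"]}

```bash
mkdir -p pics; ls; cat > h.py <<'E'
from bench import ctrl, grab_frame, sign_off
import numpy as np, cv2
def snap(n,f):
    g=grab_frame(n); np.savez(f'pics/{f}.npz',**g); cv2.imwrite(f'pics/{f}.png',g['image'][:,:,::-1]); return g
def load(f): return dict(np.load(f'pics/{f}.npz'))
def world(g,u,v,z=None):
    K,R,t=g['camera_matrix'],g['R'],g['t']
    r=np.linalg.inv(K)@np.array([u,v,1.])
    C=-R.T@t; d=R.T@r
    s=g['z_map'][int(round(v)),int(round(u))] if z is None else (z-C[2])/d[2]
    return C+s*d
def proj(g,X):
    p=g['camera_matrix']@(g['R']@np.array(X)+g['t']); return p[:2]/p[2]
E
python3 - <<'E'
from h import *
a=snap('top','t0');b=snap('side','s0')
for g in(a,b): print(g['camera_matrix'].round(1).tolist(),(-g['R'].T@g['t']).round(3),g['R'].round(3).tolist())
print(ctrl.get_state(),ctrl.pinch_z)
im=cv2.resize(a['image'][:,:,::-1],(800,600));cv2.imwrite('pics/t0b.png',im)
im=cv2.resize(b['image'][:,:,::-1],(800,600));cv2.imwrite('pics/s0b.png',im)
E
```

```text
pics
[[382.3, 0.0, 247.9], [0.0, 382.3, 190.3], [0.0, 0.0, 1.0]] [0.461 0.007 1.059] [[-0.0, -1.0, 0.023], [-0.999, -0.001, -0.05], [0.05, -0.023, -0.998]]
[[397.5, 0.0, 254.7], [0.0, 397.5, 189.1], [0.0, 0.0, 1.0]] [-0.008 -0.765  0.608] [[0.82, -0.572, 0.001], [-0.281, -0.405, -0.87], [0.498, 0.713, -0.493]]
{'clock': 0.1, 'joints': array([-1.32867076,  0.60009183, -0.00254357,  1.6000277 ,  0.00180441,
        0.9428979 , -0.07983125]), 'joint_vel': array([-0.00043562, -0.0005674 ,  0.00107293, -0.00187707,  0.00057429,
        0.00018994, -0.00135382]), 'joint_efforts': array([ 5.64845715e-03, -7.66549659e+01,  1.50231555e+00, -2.52936977e+01,
       -5.23019582e-02,  1.36391760e-02,  3.95965321e-05]), 'tcp_pos': array([0.22713209, 0.68805234, 0.2178205 ]), 'orientation': array([ 0.69811054,  0.11173258,  0.69817475, -0.11273653]), 'force': array([-0.33064796, -0.07981343,  0.13146229]), 'wrist_torque': array([-0.02069068, -0.0006053 , -0.04210829]), 'opening': 0.09288800531251773} 0.0188
```

View pics/t0b.png

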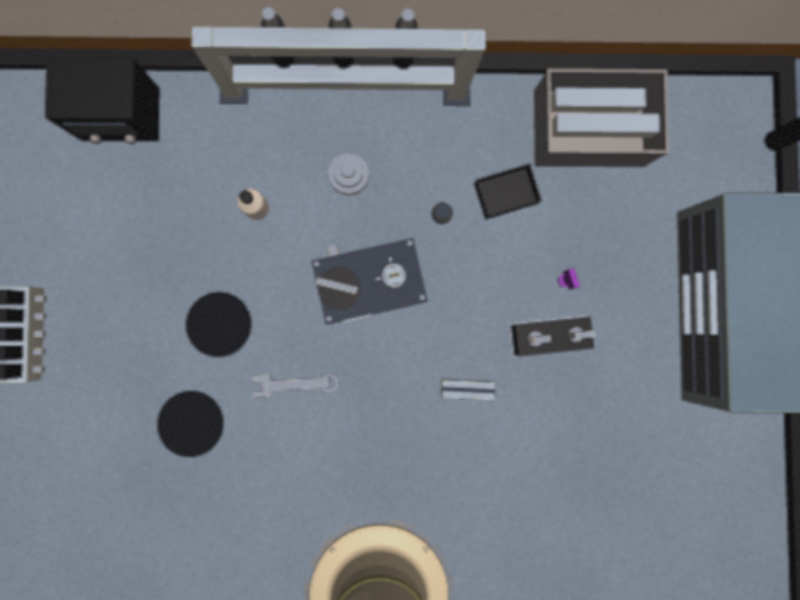

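View pics/s0b.png

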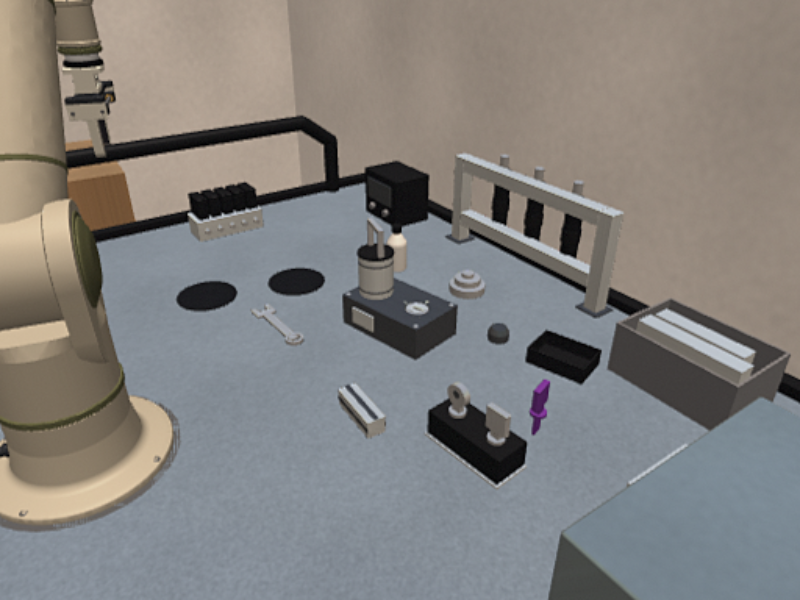

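The top view shows two mats, at (219,324) and (190,423); the first is farther from the base, which is at about (380,590). The side view shows the keys in the dock: round bow at (457,393), square bow at (497,420). The purple thing at (540,405) is a look-alike. I'll confirm this in enlarged crops.

```bash
python3 - <<'E'
from h import *
a=load('t0');b=load('s0')
c=lambda g,x,y,w,h,s:cv2.resize(g['image'][y:y+h,x:x+w,::-1],(w*s,h*s),interpolation=cv2.INTER_CUBIC)
A=c(a,190,145,100,75,4);B=c(a,310,165,100,75,4);C=c(b,210,130,100,75,4);D=c(b,260,230,100,75,4)
cv2.imwrite('pics/crop.png',np.vstack([np.hstack([A,B]),np.hstack([C,D])]))
# mats
for u,v in[(219,324),(190,423)]:
    g=a; u0,v0=int(u/1.5625),int(v/1.5625)
    m=(g['image'].max(2)<50).astype(np.uint8); n,l,st,ce=cv2.connectedComponentsWithStats(m)
    k=l[v0,u0]; p=world(g,*ce[k],z=.004); print(p.round(4),np.hypot(*p[:2]),st[k], 2*np.sqrt(st[k][4]/np.pi)*(1.055)/382)
    # depth check
    print(world(g,*ce[k]).round(4))
Z=a['z_map']; H,W=Z.shape
uu,vv=np.meshgrid(np.arange(W),np.arange(H))
r=np.linalg.inv(a['camera_matrix'])@np.stack([uu.ravel(),vv.ravel(),np.ones(H*W)])*Z.ravel()
P=(a['R'].T@(r-a['t'][:,None])).T
np.save('pics/Pt.npy',P.reshape(H,W,3))
x,y,z=P.T
# box top
def rect(zl,zh,xl,xh,yl,yh,name):
    s=(z>zl)&(z<zh)&(x>xl)&(x<xh)&(y>yl)&(y<yh); q=P[s]
    rr=cv2.minAreaRect((q[:,:2]*1000).astype(np.float32)); print(name,len(q),q[:,2].mean(),rr)
cb=world(a,370/1.5625,280/1.5625,.06);cd=world(a,553/1.5625,337/1.5625,.045);print(cb,cd)
rect(.05,.07,cb[0]-.13,cb[0]+.13,cb[1]-.14,cb[1]+.14,'box')
rect(.035,.055,cd[0]-.06,cd[0]+.06,cd[1]-.1,cd[1]+.1,'dock')
rect(.065,.14,cd[0]-.06,cd[0]+.06,cd[1]-.1,cd[1],'keyR')
rect(.065,.14,cd[0]-.06,cd[0]+.06,cd[1],cd[1]+.1,'keyL')
rect(.16,.25,cb[0]-.1,cb[0]+.1,cb[1]-.1,cb[1]+.14,'canhandle')
rect(.12,.16,cb[0]-.1,cb[0]+.1,cb[1]-.1,cb[1]+.14,'lid')
E
```

```text
[0.4678 0.28   0.004 ] 0.5451798114598483 [ 120  188   40   39 1238] 0.1096489502923737
[0.4678 0.2804 0.0027]
[0.2951 0.3262 0.004 ] 0.4398111020209361 [ 102  251   40   41 1283] 0.11162397506953578
[0.2949 0.3264 0.0033]
[0.54031009 0.01324225 0.06      ] [ 0.44455736 -0.29855462  0.045     ]
box 2209 0.06088885736205017 ((539.8554077148438, 16.271705627441406), (110.3162612915039, 176.47335815429688), 12.908845901489258)
dock 903 0.0462597970853219 ((446.1599426269531, -299.7200622558594), (55.085548400878906, 131.38291931152344), 5.906988143920898)
keyR 73 0.09185320734492224 ((449.59307861328125, -333.3689270019531), (10.079511642456055, 32.70893478393555), 1.988179326057434)
keyL 59 0.08878519271937903 ((442.3110046386719, -263.7361755371094), (9.849700927734375, 31.661144256591797), 3.874443531036377)
canhandle 126 0.19237052359508952 ((521.9811401367188, 62.94621276855469), (59.527652740478516, 9.774820327758789), 75.88301086425781)
lid 452 0.14297789860038929 ((522.197021484375, 62.44281768798828), (62.08312225341797, 62.65462112426758), 89.97157287597656)
```

View pics/crop.png

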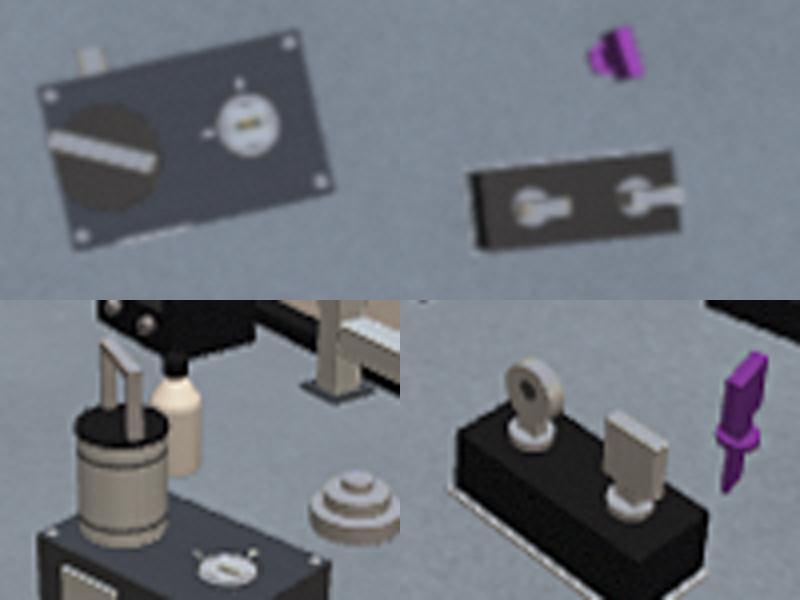

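The crop confirms it: square bow in the right-hand slot (-y), round bow in the left, and the purple one lies off the dock. The heights and sizes I measured match the given ones: box 110x176, dock 55x131, bar 60x10, mat about 112. The far mat at (0.468, 0.280) is the target. First move: go to the can.

```bash
cat >> h.py <<'E'
from scipy.spatial.transform import Rotation as Ro
def go(p,yaw,lead=0.):
    """print shift/turn from current tool to TCP p, jaw yaw (deg), pointing down"""
    s=ctrl.get_state(); w,x,y,z=s['orientation']; R=Ro.from_quat([x,y,z,w])
    c,k=np.cos(np.radians(yaw)),np.sin(np.radians(yaw))
    X=np.array([0,0,-1.]);Y=np.array([c,k,0]);T=Ro.from_matrix(np.stack([X,Y,np.cross(X,Y)],1))
    d=R.inv().apply(np.array(p)-s['tcp_pos'])*1000
    print('t',round(s['clock'],2),'d',d.round(1),'a',(R.inv()*T).as_rotvec().round(4),'j',s['joints'].round(2),'F',s['force'].round(1),'M',s['wrist_torque'].round(2),'op',round(s['opening'],4),'tcp',s['tcp_pos'].round(4))
E
python3 -c "
from h import *
go([.522,.063,.27],-14.1)
b=load('s0')
for n,X in dict(bar=[.522,.063,.193],hole=[.5492,-.0247,.06],bow=[.4496,-.3334,.095],mat=[.4678,.28,.004]).items(): print(n,proj(b,X).round(1))
m=(b['image'].max(2)<60).astype(np.uint8);n,l,st,ce=cv2.connectedComponentsWithStats(m);k=l[180,190];print(ce[k],st[k],world(b,*ce[k],z=.004))
"
```

```text
t 0.1 d [ -51.4 -501.2  475.9] a [1.4981e+00 1.2000e-03 1.0000e-03] j [-1.33  0.6  -0.    1.6   0.    0.94 -0.08] F [-0.3 -0.1  0.1] M [-0.02 -0.   -0.04] op 0.0929 tcp [0.2271 0.6881 0.2178]
bar [239.9 142.6]
hole [266.9 196.3]
bow [319.1 260.7]
mat [190.1 179.1]
[189.27991453 179.86752137] [172 172  36  17 468] [0.46324114 0.27649857 0.004     ]
```

Emit:
play_rows([
  {"fingers":0,"dx":-51,"dy":-20,"dz":19,"ax":0.12},
  {"fingers":0,"dx":-51,"dy":-50,"dz":47,"ax":0.24},
  {"fingers":0,"dx":-51,"dy":-80,"dz":76,"ax":0.36},
  {"fingers":0,"dx":-51,"dy":-110,"dz":104,"ax":0.48},
  {"fingers":0,"dx":-51,"dy":-140,"dz":133,"ax":0.6},
  {"fingers":0,"dx":-51,"dy":-170,"dz":161,"ax":0.72},
  {"fingers":0,"dx":-51,"dy":-200,"dz":190,"ax":0.84},
  {"fingers":0,"dx":-51,"dy":-230,"dz":218,"ax":0.96},
], grip_force=30)

```text
validation failed for argument at $.mo...
```

```bash
python3 -c "
from h import *
go([.522,.063,.27],-14.1)"
```

```text
t 0.1 d [ -51.4 -501.2  475.9] a [1.4981e+00 1.2000e-03 1.0000e-03] j [-1.33  0.6  -0.    1.6   0.    0.94 -0.08] F [-0.3 -0.1  0.1] M [-0.02 -0.   -0.04] op 0.0929 tcp [0.2271 0.6881 0.2178]
```

Every field seems to be required.

Emit:
play_rows([
  {"fingers":0,"dx":-25,"dy":-20,"dz":19,"ax":0.12,"ay":0,"az":0},
  {"fingers":0,"dx":-51,"dy":-48,"dz":46,"ax":0.24,"ay":0,"az":0},
  {"fingers":0,"dx":-51,"dy":-77,"dz":73,"ax":0.36,"ay":0,"az":0},
  {"fingers":0,"dx":-51,"dy":-106,"dz":100,"ax":0.48,"ay":0,"az":0},
  {"fingers":0,"dx":-51,"dy":-135,"dz":128,"ax":0.6,"ay":0,"az":0},
  {"fingers":0,"dx":-51,"dy":-164,"dz":156,"ax":0.72,"ay":0,"az":0},
  {"fingers":0,"dx":-51,"dy":-193,"dz":184,"ax":0.84,"ay":0,"az":0},
  {"fingers":0,"dx":-51,"dy":-222,"dz":211,"ax":0.96,"ay":0,"az":0},
], grip_force=30)

```text
clock: 0.77
tcp_pos: [0.3585, 0.4094, 0.2696]
orientation: [0.566, 0.424, 0.566, -0.424]
force: [0.1, 0.2, 0.3]
opening: 0.0932
```

```bash
python3 -c "
from h import *
go([.522,.063,.27],-14.1)"
```

```text
t 0.77 d [ -0.4  59.1 378.5] a [5.32e-01 1.00e-04 1.00e-04] j [-1.17  0.33  0.28  1.97 -0.12  0.86 -0.54] F [0.1 0.2 0.3] M [-0.11  0.02 -0.01] op 0.0932 tcp [0.3585 0.4094 0.2696]
```

Emit:
play_rows([
  {"fingers":0,"dx":0,"dy":6,"dz":38,"ax":0.1,"ay":0,"az":0},
  {"fingers":0,"dx":0,"dy":12,"dz":78,"ax":0.2,"ay":0,"az":0},
  {"fingers":0,"dx":0,"dy":19,"dz":119,"ax":0.3,"ay":0,"az":0},
  {"fingers":0,"dx":0,"dy":25,"dz":160,"ax":0.4,"ay":0,"az":0},
  {"fingers":0,"dx":0,"dy":31,"dz":201,"ax":0.5,"ay":0,"az":0},
  {"fingers":0,"dx":0,"dy":38,"dz":242,"ax":0.532,"ay":0,"az":0},
  {"fingers":0,"dx":0,"dy":44,"dz":283,"ax":0.532,"ay":0,"az":0},
  {"fingers":0,"dx":0,"dy":51,"dz":324,"ax":0.532,"ay":0,"az":0},
])

```text
clock: 1.43
tcp_pos: [0.5003, 0.1141, 0.2696]
orientation: [-0.437, -0.556, -0.437, 0.556]
force: [1.5, -0.3, -0.8]
opening: 0.0926
```

```bash
python3 -c "
from h import *
go([.522,.063,.168],-14.1)"
```

```text
t 1.43 d [101.6  33.2  44.5] a [ 0.0064 -0.      0.0002] j [-0.71  0.31  0.5   2.04 -0.19  0.84 -0.35] F [ 1.5 -0.3 -0.8] M [-0.1   0.06  0.03] op 0.0926 tcp [0.5003 0.1141 0.2696]
```

Emit:
play_rows([
  {"fingers":0,"dx":0,"dy":20,"dz":27,"ax":0.005,"ay":0,"az":0},
  {"fingers":0,"dx":0,"dy":33,"dz":44.5,"ax":0.005,"ay":0,"az":0},
  {"fingers":0,"dx":15,"dy":33,"dz":44.5,"ax":0.005,"ay":0,"az":0},
  {"fingers":0,"dx":45,"dy":33,"dz":44.5,"ax":0.005,"ay":0,"az":0},
  {"fingers":0,"dx":75,"dy":33,"dz":44.5,"ax":0.005,"ay":0,"az":0},
  {"fingers":0,"dx":95,"dy":33,"dz":44.5,"ax":0.005,"ay":0,"az":0},
  {"fingers":0,"dx":102,"dy":33,"dz":44.5,"ax":0.005,"ay":0,"az":0},
  {"fingers":0,"dx":102,"dy":33,"dz":44.5,"ax":0.005,"ay":0,"az":0},
])

```text
clock: 2.1
tcp_pos: [0.5207, 0.0646, 0.1662]
orientation: [-0.435, -0.556, -0.436, 0.559]
force: [0.4, -0.0, 0.8]
opening: 0.093
```

```bash
python3 -c "
from h import *
go([.522,.063,.168],-14.1)
g=snap('side','s1');cv2.imwrite('pics/s1c.png',cv2.resize(g['image'][90:210,180:340,::-1],(800,600)))"
```

```text
t 2.1 d [-1.8  1.7  1.2] a [0.0009 0.0018 0.0029] j [-0.53  0.46  0.42  2.12 -0.32  0.62 -0.13] F [ 0.4 -0.   0.8] M [-0.09  0.04 -0.01] op 0.093 tcp [0.5207 0.0646 0.1662]
```

View pics/s1c.png

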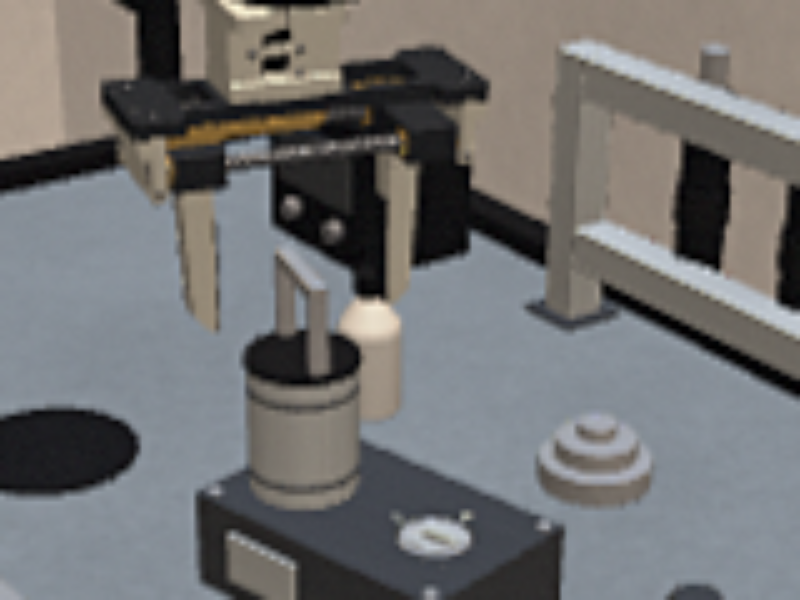

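The fingers (tips at (205,325) and (395,295)) straddle the bar (300,270), centred. Closing, then a lift.

Emit:
play_rows([
  {"fingers":1,"dx":0,"dy":1,"dz":1,"ax":0,"ay":0,"az":0},
  {"fingers":1,"dx":0,"dy":1,"dz":1,"ax":0,"ay":0,"az":0},
  {"fingers":1,"dx":0,"dy":1,"dz":1,"ax":0,"ay":0,"az":0},
  {"fingers":1,"dx":0,"dy":1,"dz":1,"ax":0,"ay":0,"az":0},
  {"fingers":1,"dx":0,"dy":1,"dz":1,"ax":0,"ay":0,"az":0},
  {"fingers":1,"dx":0,"dy":1,"dz":1,"ax":0,"ay":0,"az":0},
  {"fingers":1,"dx":0,"dy":1,"dz":1,"ax":0,"ay":0,"az":0},
  {"fingers":1,"dx":0,"dy":1,"dz":1,"ax":0,"ay":0,"az":0},
], grip_force=40)

```text
clock: 2.82
tcp_pos: [0.5223, 0.0637, 0.1677]
orientation: [0.435, 0.557, 0.435, -0.557]
force: [0.2, 0.4, 0.4]
opening: 0.0442
```

```bash
python3 -c "
from h import *
go([.522,.063,.168],-14.1)"
```

```text
t 2.82 d [-0.3 -0.2  0.7] a [ 0.0012 -0.     -0.0001] j [-0.53  0.46  0.42  2.12 -0.32  0.62 -0.13] F [0.2 0.4 0.4] M [-0.01  0.05  0.05] op 0.0442 tcp [0.5223 0.0637 0.1677]
```

Slow fingers (~50 mm per call). Finish closing.

Emit:
play_rows([
  {"fingers":1,"dx":0,"dy":0,"dz":0,"ax":0,"ay":0,"az":0},
  {"fingers":1,"dx":0,"dy":0,"dz":0,"ax":0,"ay":0,"az":0},
  {"fingers":1,"dx":0,"dy":0,"dz":0,"ax":0,"ay":0,"az":0},
  {"fingers":1,"dx":0,"dy":0,"dz":0,"ax":0,"ay":0,"az":0},
  {"fingers":1,"dx":0,"dy":0,"dz":0,"ax":0,"ay":0,"az":0},
  {"fingers":1,"dx":0,"dy":0,"dz":0,"ax":0,"ay":0,"az":0},
  {"fingers":1,"dx":0,"dy":0,"dz":0,"ax":0,"ay":0,"az":0},
  {"fingers":1,"dx":0,"dy":0,"dz":0,"ax":0,"ay":0,"az":0},
])

```text
clock: 3.48
tcp_pos: [0.5221, 0.0637, 0.1676]
orientation: [-0.435, -0.557, -0.435, 0.557]
force: [-1.7, 0.5, -0.7]
opening: 0.0097
```

Emit:
play_rows([
  {"fingers":1,"dx":-4,"dy":0,"dz":0,"ax":0,"ay":0,"az":0},
  {"fingers":1,"dx":-10,"dy":0,"dz":0,"ax":0,"ay":0,"az":0},
  {"fingers":1,"dx":-18,"dy":0,"dz":0,"ax":0,"ay":0,"az":0},
  {"fingers":1,"dx":-26,"dy":0,"dz":0,"ax":0,"ay":0,"az":0},
  {"fingers":1,"dx":-34,"dy":0,"dz":0,"ax":0,"ay":0,"az":0},
  {"fingers":1,"dx":-40,"dy":0,"dz":0,"ax":0,"ay":0,"az":0},
  {"fingers":1,"dx":-44,"dy":0,"dz":0,"ax":0,"ay":0,"az":0},
  {"fingers":1,"dx":-45,"dy":0,"dz":0,"ax":0,"ay":0,"az":0},
])

```text
clock: 4.15
tcp_pos: [0.5227, 0.0637, 0.2136]
orientation: [0.435, 0.558, 0.435, -0.557]
force: [0.1, -0.1, -4.8]
opening: 0.0095
```

```bash
python3 -c "
from h import *
go([.468,.280,.213],-14.1)"
```

```text
t 4.15 d [   0.6 -105.5 -196.5] a [ 0.0013 -0.0008 -0.0012] j [-0.57  0.4   0.47  2.08 -0.27  0.72 -0.18] F [ 0.1 -0.1 -4.8] M [-0.07  0.02 -0.05] op 0.0095 tcp [0.5227 0.0637 0.2136]
```

Emit:
play_rows([
  {"fingers":1,"dx":0,"dy":-1.5,"dz":-3,"ax":0,"ay":0,"az":0},
  {"fingers":1,"dx":0,"dy":-5,"dz":-9,"ax":0,"ay":0,"az":0},
  {"fingers":1,"dx":0,"dy":-10,"dz":-19,"ax":0,"ay":0,"az":0},
  {"fingers":1,"dx":0,"dy":-18,"dz":-33,"ax":0,"ay":0,"az":0},
  {"fingers":1,"dx":0,"dy":-27,"dz":-50,"ax":0,"ay":0,"az":0},
  {"fingers":1,"dx":0,"dy":-37,"dz":-68,"ax":0,"ay":0,"az":0},
  {"fingers":1,"dx":0,"dy":-47,"dz":-87,"ax":0,"ay":0,"az":0},
  {"fingers":1,"dx":0,"dy":-57,"dz":-106,"ax":0,"ay":0,"az":0},
])

```text
clock: 4.82
tcp_pos: [0.4917, 0.1823, 0.2122]
orientation: [-0.435, -0.557, -0.436, 0.557]
force: [-0.2, -0.2, -5.7]
opening: 0.0099
```

Emit:
play_rows([
  {"fingers":1,"dx":0,"dy":-10,"dz":-19,"ax":0,"ay":0,"az":0},
  {"fingers":1,"dx":0,"dy":-20,"dz":-37,"ax":0,"ay":0,"az":0},
  {"fingers":1,"dx":0,"dy":-29,"dz":-54,"ax":0,"ay":0,"az":0},
  {"fingers":1,"dx":0,"dy":-37,"dz":-69,"ax":0,"ay":0,"az":0},
  {"fingers":1,"dx":0,"dy":-43,"dz":-80,"ax":0,"ay":0,"az":0},
  {"fingers":1,"dx":0,"dy":-46,"dz":-87,"ax":0,"ay":0,"az":0},
  {"fingers":1,"dx":0,"dy":-48,"dz":-90,"ax":0,"ay":0,"az":0},
  {"fingers":1,"dx":0,"dy":-48,"dz":-90,"ax":0,"ay":0,"az":0},
])

```text
clock: 5.48
tcp_pos: [0.4677, 0.2798, 0.2124]
orientation: [-0.435, -0.557, -0.435, 0.557]
force: [0.8, -0.0, -4.9]
opening: 0.0096
```

```bash
python3 -c "
from h import *
go([.468,.280,.113],-14.1)
g=snap('side','s2');cv2.imwrite('pics/s2c.png',cv2.resize(g['image'][70:220,110:310,::-1],(800,600)))"
```

```text
t 5.48 d [99.4  0.3 -0.3] a [0.002  0.0004 0.0002] j [-0.98  0.42  0.46  2.04 -0.27  0.74 -0.59] F [ 0.8 -0.  -4.9] M [-0.04  0.08 -0.  ] op 0.0096 tcp [0.4677 0.2798 0.2124]
```

View pics/s2c.png

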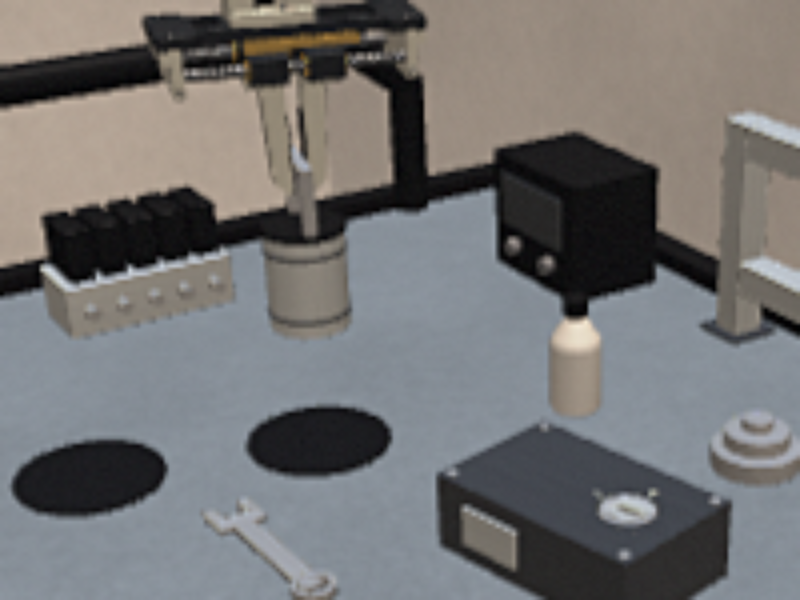

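The can hangs upright at (308,285), above the far mat (320,440). Lowering.

Emit:
play_rows([
  {"fingers":1,"dx":6,"dy":0,"dz":0,"ax":0,"ay":0,"az":0},
  {"fingers":1,"dx":20,"dy":0,"dz":0,"ax":0,"ay":0,"az":0},
  {"fingers":1,"dx":40,"dy":0,"dz":0,"ax":0,"ay":0,"az":0},
  {"fingers":1,"dx":60,"dy":0,"dz":0,"ax":0,"ay":0,"az":0},
  {"fingers":1,"dx":78,"dy":0,"dz":0,"ax":0,"ay":0,"az":0},
  {"fingers":1,"dx":90,"dy":0,"dz":0,"ax":0,"ay":0,"az":0},
  {"fingers":1,"dx":96,"dy":0,"dz":0,"ax":0,"ay":0,"az":0},
  {"fingers":1,"dx":98,"dy":0,"dz":0,"ax":0,"ay":0,"az":0},
])

```text
clock: 6.2
tcp_pos: [0.468, 0.278, 0.1135]
orientation: [-0.435, -0.557, -0.435, 0.558]
force: [-0.7, -0.5, -5.5]
opening: 0.0095
```

Emit:
play_rows([
  {"fingers":1,"dx":0.5,"dy":0,"dz":0,"ax":0,"ay":0,"az":0},
  {"fingers":1,"dx":1,"dy":0,"dz":0,"ax":0,"ay":0,"az":0},
  {"fingers":1,"dx":1.5,"dy":0,"dz":0,"ax":0,"ay":0,"az":0},
  {"fingers":1,"dx":2,"dy":0,"dz":0,"ax":0,"ay":0,"az":0},
  {"fingers":1,"dx":2.5,"dy":0,"dz":0,"ax":0,"ay":0,"az":0},
  {"fingers":1,"dx":2.5,"dy":0,"dz":0,"ax":0,"ay":0,"az":0},
  {"fingers":1,"dx":2.5,"dy":0,"dz":0,"ax":0,"ay":0,"az":0},
  {"fingers":1,"dx":2.5,"dy":0,"dz":0,"ax":0,"ay":0,"az":0},
])

```text
clock: 6.87
tcp_pos: [0.4681, 0.2793, 0.1123]
orientation: [0.435, 0.557, 0.435, -0.557]
force: [0.6, 1.1, -5.7]
opening: 0.0096
```

Emit:
play_rows([
  {"fingers":1,"dx":0.5,"dy":0,"dz":0,"ax":0,"ay":0,"az":0},
  {"fingers":1,"dx":1,"dy":0,"dz":0,"ax":0,"ay":0,"az":0},
  {"fingers":1,"dx":1.5,"dy":0,"dz":0,"ax":0,"ay":0,"az":0},
  {"fingers":1,"dx":2,"dy":0,"dz":0,"ax":0,"ay":0,"az":0},
  {"fingers":1,"dx":2,"dy":0,"dz":0,"ax":0,"ay":0,"az":0},
  {"fingers":1,"dx":2,"dy":0,"dz":0,"ax":0,"ay":0,"az":0},
  {"fingers":1,"dx":2,"dy":0,"dz":0,"ax":0,"ay":0,"az":0},
  {"fingers":1,"dx":2,"dy":0,"dz":0,"ax":0,"ay":0,"az":0},
])

```text
clock: 7.53
tcp_pos: [0.4683, 0.2796, 0.1115]
orientation: [0.435, 0.558, 0.435, -0.557]
force: [-3.5, -1.0, 14.3]
opening: 0.0095
```

Contact (+14 N), so release. In the next call I lift out once the fingers are open.

Emit:
play_rows([
  {"fingers":0.4,"dx":-1,"dy":0,"dz":0,"ax":0,"ay":0,"az":0},
  {"fingers":0.4,"dx":-1,"dy":0,"dz":0,"ax":0,"ay":0,"az":0},
  {"fingers":0.4,"dx":-1,"dy":0,"dz":0,"ax":0,"ay":0,"az":0},
  {"fingers":0.4,"dx":-1,"dy":0,"dz":0,"ax":0,"ay":0,"az":0},
  {"fingers":0.4,"dx":-1,"dy":0,"dz":0,"ax":0,"ay":0,"az":0},
  {"fingers":0.4,"dx":-1,"dy":0,"dz":0,"ax":0,"ay":0,"az":0},
  {"fingers":0.4,"dx":-1,"dy":0,"dz":0,"ax":0,"ay":0,"az":0},
  {"fingers":0.4,"dx":-1,"dy":0,"dz":0,"ax":0,"ay":0,"az":0},
])

```text
clock: 8.2
tcp_pos: [0.468, 0.2792, 0.111]
orientation: [-0.435, -0.557, -0.435, 0.557]
force: [-0.1, -0.2, -0.4]
opening: 0.0548
```

```bash
python3 -c "
from h import *
go([.4496,-.3334,.25],5)"
```

```text
t 8.2 d [-138.9  130.7  598.8] a [-3.323e-01  1.000e-04  0.000e+00] j [-0.89  0.56  0.35  2.12 -0.39  0.52 -0.49] F [-0.1 -0.2 -0.4] M [-0.11  0.06 -0.01] op 0.0548 tcp [0.468  0.2792 0.111 ]
```

Emit:
play_rows([
  {"fingers":0.4,"dx":-8,"dy":0,"dz":0,"ax":0,"ay":0,"az":0},
  {"fingers":0.4,"dx":-30,"dy":0,"dz":0,"ax":0,"ay":0,"az":0},
  {"fingers":0.4,"dx":-65,"dy":0,"dz":0,"ax":0,"ay":0,"az":0},
  {"fingers":0.4,"dx":-100,"dy":0,"dz":0,"ax":0,"ay":0,"az":0},
  {"fingers":0.4,"dx":-130,"dy":3,"dz":15,"ax":0,"ay":0,"az":0},
  {"fingers":0.4,"dx":-139,"dy":10,"dz":48,"ax":-0.1,"ay":0,"az":0},
  {"fingers":0.4,"dx":-139,"dy":18,"dz":84,"ax":-0.2,"ay":0,"az":0},
  {"fingers":0.4,"dx":-139,"dy":26,"dz":120,"ax":-0.3,"ay":0,"az":0},
])

```text
clock: 8.87
tcp_pos: [0.4642, 0.1558, 0.2516]
orientation: [0.516, 0.485, 0.515, -0.483]
force: [0.7, -1.2, -0.7]
opening: 0.0557
```

```bash
python3 -c "
from h import *
go([.4496,-.3334,.25],5)
g=snap('top','t1')
K=g
m=(g['z_map']>0)
r=np.linalg.inv(g['camera_matrix'])
H,W=g['z_map'].shape;uu,vv=np.meshgrid(np.arange(W),np.arange(H))
P=(g['R'].T@((r@np.stack([uu.ravel(),vv.ravel(),np.ones(H*W)]))*g['z_map'].ravel()-g['t'][:,None])).T
s=(np.abs(P[:,0]-.468)<.08)&(np.abs(P[:,1]-.28)<.08)
for lo,hi in((.11,.16),(.075,.1)):
  q=P[s&(P[:,2]>lo)&(P[:,2]<hi)];print(len(q),q.mean(0) if len(q) else '',cv2.minAreaRect((q[:,:2]*1000).astype(np.float32)) if len(q) else '')
"
```

```text
t 8.87 d [  1.  -44.8 487.3] a [-0.0255 -0.001  -0.0024] j [-0.78  0.29  0.44  2.11 -0.18  0.77 -0.17] F [ 0.7 -1.2 -0.7] M [-0.1   0.04  0.04] op 0.0557 tcp [0.4642 0.1558 0.2516]
0  
0
```

Emit:
play_rows([
  {"fingers":0.4,"dx":0,"dy":-4,"dz":40,"ax":-0.02,"ay":0,"az":0},
  {"fingers":0.4,"dx":0,"dy":-8,"dz":80,"ax":-0.02,"ay":0,"az":0},
  {"fingers":0.4,"dx":0,"dy":-11,"dz":120,"ax":-0.02,"ay":0,"az":0},
  {"fingers":0.4,"dx":0,"dy":-15,"dz":160,"ax":-0.02,"ay":0,"az":0},
  {"fingers":0.4,"dx":0,"dy":-19,"dz":200,"ax":-0.02,"ay":0,"az":0},
  {"fingers":0.4,"dx":0,"dy":-22,"dz":240,"ax":-0.02,"ay":0,"az":0},
  {"fingers":0.4,"dx":0,"dy":-26,"dz":280,"ax":-0.02,"ay":0,"az":0},
  {"fingers":0.4,"dx":0,"dy":-30,"dz":320,"ax":-0.02,"ay":0,"az":0},
])

```text
clock: 9.58
tcp_pos: [0.4514, -0.1665, 0.2508]
orientation: [0.518, 0.481, 0.518, -0.481]
force: [0.7, 1.0, -0.2]
opening: 0.0558
```

```bash
python3 -c "
from h import *
go([.4496,-.3334,.13],5)
g=snap('top','t2');h=snap('side','s3')
r=np.linalg.inv(g['camera_matrix'])
H,W=g['z_map'].shape;uu,vv=np.meshgrid(np.arange(W),np.arange(H))
P=(g['R'].T@((r@np.stack([uu.ravel(),vv.ravel(),np.ones(H*W)]))*g['z_map'].ravel()-g['t'][:,None])).T
s=(np.abs(P[:,0]-.468)<.08)&(np.abs(P[:,1]-.28)<.08)
for lo,hi in((.11,.16),(.075,.1)):
  q=P[s&(P[:,2]>lo)&(P[:,2]<hi)];print(len(q),q.mean(0) if len(q) else '',cv2.minAreaRect((q[:,:2]*1000).astype(np.float32)) if len(q) else '')
T=cv2.resize(g['image'][:,:,::-1],(400,300));S=cv2.resize(h['image'][:,:,::-1],(400,300))
B=cv2.resize(g['image'][165:240,310:410,::-1],(400,300));C=cv2.resize(h['image'][110:210,140:273,::-1],(400,300))
cv2.imwrite('pics/c2.png',np.vstack([np.hstack([T,S]),np.hstack([B,C])]))
"
```

```text
t 9.58 d [120.7 -14.2 166.3] a [-0.0129 -0.0001 -0.0007] j [-0.17  0.29  0.52  2.13 -0.21  0.77  0.56] F [ 0.7  1.  -0.2] M [-0.05  0.03 -0.  ] op 0.0558 tcp [ 0.4514 -0.1665  0.2508]
123 [0.46785155 0.27596293 0.13549587] ((467.8960266113281, 277.2437438964844), (59.02198791503906, 10.201956748962402), 75.81099700927734)
420 [0.46854385 0.27713226 0.08676612] ((468.0581359863281, 277.57061767578125), (61.67369842529297, 63.19924545288086), 79.1135482788086)
```

View pics/c2.png

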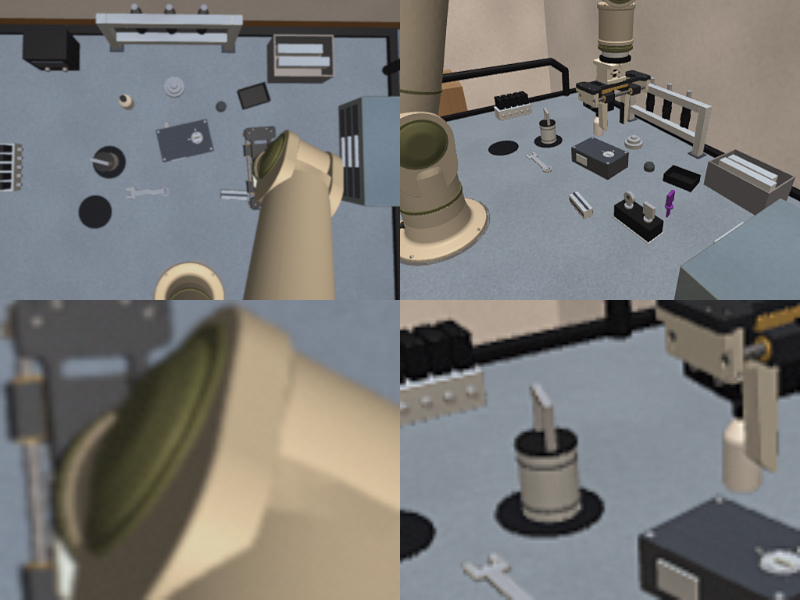

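The can stands upright on the mat at (552,470 in the crop); measured 2.5 mm off its centre. On to the key, after checking the purple thing's clearance.

Emit:
play_rows([
  {"fingers":0.4,"dx":0,"dy":-2,"dz":25,"ax":-0.01,"ay":0,"az":0},
  {"fingers":0.4,"dx":10,"dy":-5,"dz":60,"ax":-0.01,"ay":0,"az":0},
  {"fingers":0.4,"dx":30,"dy":-8,"dz":100,"ax":-0.01,"ay":0,"az":0},
  {"fingers":0.4,"dx":50,"dy":-11,"dz":130,"ax":-0.01,"ay":0,"az":0},
  {"fingers":0.4,"dx":70,"dy":-13,"dz":155,"ax":-0.01,"ay":0,"az":0},
  {"fingers":0.4,"dx":90,"dy":-14,"dz":166,"ax":-0.01,"ay":0,"az":0},
  {"fingers":0.4,"dx":100,"dy":-14,"dz":166,"ax":-0.01,"ay":0,"az":0},
  {"fingers":0.4,"dx":100,"dy":-14,"dz":166,"ax":-0.01,"ay":0,"az":0},
])

```text
clock: 10.35
tcp_pos: [0.4494, -0.3301, 0.1483]
orientation: [0.519, 0.478, 0.522, -0.479]
force: [-0.7, 1.0, 0.7]
opening: 0.0557
```

```bash
python3 -c "
from h import *
a=load('t0');P=np.load('pics/Pt.npy');i=a['image'].astype(int)
m=(i[...,0]-i[...,1]>40)&(i[...,2]-i[...,1]>40);q=P[m];print(m.sum(),q.min(0),q.max(0))
go([.4496,-.3334,.060],5)
g=snap('side','s4');cv2.imwrite('pics/s4c.png',cv2.resize(g['image'][180:300,260:420,::-1],(800,600)))
"
```

```text
74 [ 0.46071172 -0.3527818   0.00187849] [0.55763307 0.00694144 1.05856599]
t 10.35 d [88.3  0.2  3.5] a [-0.0034 -0.0024  0.0031] j [ 0.24  0.53  0.42  2.07 -0.36  0.62  1.  ] F [-0.7  1.   0.7] M [ 0.04  0.11 -0.02] op 0.0557 tcp [ 0.4494 -0.3301  0.1483]
```

View pics/s4c.png

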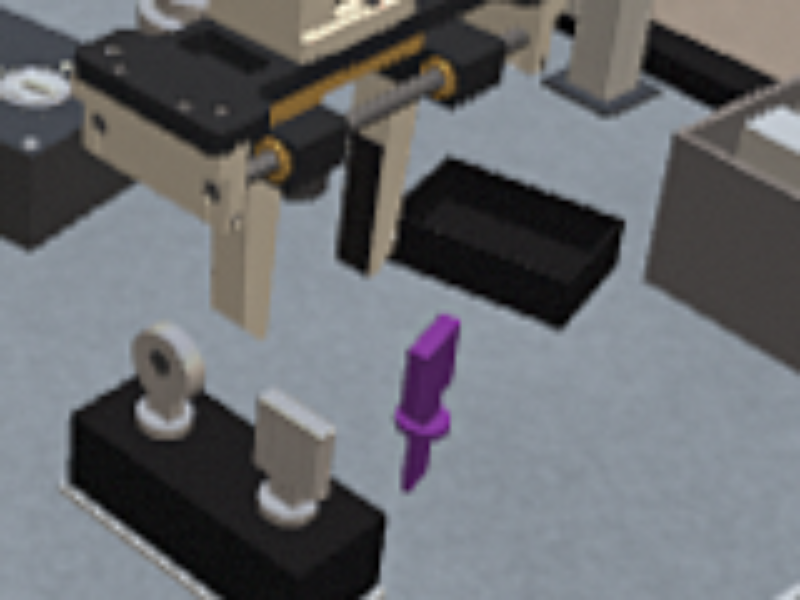

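Fingers straddle the square bow (295,430); the purple look-alike (430,360) stays clear and below the gripper body. Descending.

Emit:
play_rows([
  {"fingers":0.4,"dx":4,"dy":0,"dz":2,"ax":0,"ay":0,"az":0},
  {"fingers":0.4,"dx":15,"dy":0,"dz":3,"ax":0,"ay":0,"az":0},
  {"fingers":0.4,"dx":30,"dy":0,"dz":3,"ax":0,"ay":0,"az":0},
  {"fingers":0.4,"dx":48,"dy":0,"dz":3,"ax":0,"ay":0,"az":0},
  {"fingers":0.4,"dx":66,"dy":0,"dz":3,"ax":0,"ay":0,"az":0},
  {"fingers":0.4,"dx":80,"dy":0,"dz":3,"ax":0,"ay":0,"az":0},
  {"fingers":0.4,"dx":87,"dy":0,"dz":3,"ax":0,"ay":0,"az":0},
  {"fingers":0.4,"dx":88,"dy":0,"dz":3,"ax":0,"ay":0,"az":0},
])

```text
clock: 11.07
tcp_pos: [0.4504, -0.3333, 0.0612]
orientation: [0.521, 0.478, 0.521, -0.478]
force: [-0.3, -0.1, 0.2]
opening: 0.0555
```

```bash
python3 -c "
from h import *
go([.4496,-.3334,.060],5)"
```

```text
t 11.07 d [ 1.2 -0.8 -0. ] a [-0.0014 -0.001   0.0009] j [ 0.33  0.65  0.31  2.11 -0.45  0.44  1.08] F [-0.3 -0.1  0.2] M [-0.06  0.06 -0.02] op 0.0555 tcp [ 0.4504 -0.3333  0.0612]
```

Emit:
play_rows([
  {"fingers":1,"dx":1,"dy":-0.5,"dz":0,"ax":0,"ay":0,"az":0},
  {"fingers":1,"dx":1,"dy":-0.5,"dz":0,"ax":0,"ay":0,"az":0},
  {"fingers":1,"dx":1,"dy":-0.5,"dz":0,"ax":0,"ay":0,"az":0},
  {"fingers":1,"dx":1,"dy":-0.5,"dz":0,"ax":0,"ay":0,"az":0},
  {"fingers":1,"dx":1,"dy":-0.5,"dz":0,"ax":0,"ay":0,"az":0},
  {"fingers":1,"dx":1,"dy":-0.5,"dz":0,"ax":0,"ay":0,"az":0},
  {"fingers":1,"dx":1,"dy":-0.5,"dz":0,"ax":0,"ay":0,"az":0},
  {"fingers":1,"dx":1,"dy":-0.5,"dz":0,"ax":0,"ay":0,"az":0},
], grip_force=30)

```text
clock: 11.73
tcp_pos: [0.4494, -0.3342, 0.0612]
orientation: [0.521, 0.478, 0.521, -0.478]
force: [-0.6, 0.6, 0.3]
opening: 0.0094
```

Emit:
play_rows([
  {"fingers":1,"dx":0,"dy":0,"dz":0,"ax":0,"ay":0,"az":0},
  {"fingers":1,"dx":0,"dy":0,"dz":0,"ax":0,"ay":0,"az":0},
  {"fingers":1,"dx":0,"dy":0,"dz":0,"ax":0,"ay":0,"az":0},
  {"fingers":1,"dx":0,"dy":0,"dz":0,"ax":0,"ay":0,"az":0},
  {"fingers":1,"dx":0,"dy":0,"dz":0,"ax":0,"ay":0,"az":0},
  {"fingers":1,"dx":0,"dy":0,"dz":0,"ax":0,"ay":0,"az":0},
  {"fingers":1,"dx":0,"dy":0,"dz":0,"ax":0,"ay":0,"az":0},
  {"fingers":1,"dx":0,"dy":0,"dz":0,"ax":0,"ay":0,"az":0},
], grip_force=55)

```text
clock: 12.4
tcp_pos: [0.4496, -0.3342, 0.0612]
orientation: [0.521, 0.478, 0.521, -0.478]
force: [-5.4, -0.4, 4.5]
opening: 0.0095
```

```bash
python3 -c "
from h import *
go([.4496,-.3334,.060],5)"
```

```text
t 12.4 d [ 1.2  0.1 -0.8] a [-0.0025 -0.0003  0.0005] j [ 0.33  0.65  0.31  2.11 -0.45  0.44  1.08] F [-5.4 -0.4  4.5] M [-0.07  1.29 -0.01] op 0.0095 tcp [ 0.4496 -0.3342  0.0612]
```

Emit:
play_rows([
  {"fingers":1,"dx":-4,"dy":0,"dz":0,"ax":0,"ay":0,"az":0},
  {"fingers":1,"dx":-12,"dy":0,"dz":0,"ax":0,"ay":0,"az":0},
  {"fingers":1,"dx":-24,"dy":0,"dz":0,"ax":0,"ay":0,"az":0},
  {"fingers":1,"dx":-38,"dy":0,"dz":0,"ax":0,"ay":0,"az":0},
  {"fingers":1,"dx":-55,"dy":0,"dz":0,"ax":0,"ay":0,"az":0},
  {"fingers":1,"dx":-75,"dy":0,"dz":0,"ax":0,"ay":0,"az":0},
  {"fingers":1,"dx":-95,"dy":0,"dz":0,"ax":0,"ay":0,"az":0},
  {"fingers":1,"dx":-105,"dy":0,"dz":0,"ax":0,"ay":0,"az":0},
])

```text
clock: 13.07
tcp_pos: [0.4516, -0.3348, 0.1689]
orientation: [0.522, 0.479, 0.519, -0.478]
force: [-0.1, -0.1, -0.3]
opening: 0.0096
```

```bash
python3 -c "
from h import *
go([.5492,-.0247,.165],12.9)
g=snap('side','s5');cv2.imwrite('pics/s5c.png',cv2.resize(g['image'][195:285,270:390,::-1],(800,600)))"
```

```text
t 13.07 d [   3.7  123.7 -300.6] a [-0.1396  0.0024 -0.0034] j [ 0.23  0.5   0.45  2.05 -0.35  0.66  0.99] F [-0.1 -0.1 -0.3] M [-0.13  0.04 -0.01] op 0.0096 tcp [ 0.4516 -0.3348  0.1689]
```

View pics/s5c.png

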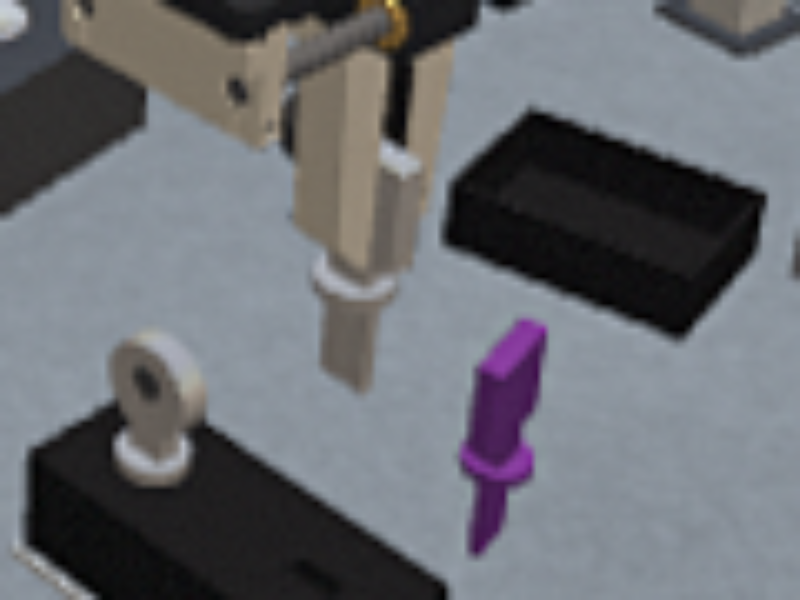

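The key hangs upright in the jaws (blade tip ~(347,385)); the round key stays in the dock. Moving above the keyhole.

Emit:
play_rows([
  {"fingers":1,"dx":3,"dy":8,"dz":-20,"ax":-0.02,"ay":0,"az":0},
  {"fingers":1,"dx":3,"dy":24,"dz":-57,"ax":-0.04,"ay":0,"az":0},
  {"fingers":1,"dx":3,"dy":39,"dz":-94,"ax":-0.06,"ay":0,"az":0},
  {"fingers":1,"dx":3,"dy":54,"dz":-131,"ax":-0.08,"ay":0,"az":0},
  {"fingers":1,"dx":3,"dy":69,"dz":-168,"ax":-0.1,"ay":0,"az":0},
  {"fingers":1,"dx":3,"dy":84,"dz":-205,"ax":-0.12,"ay":0,"az":0},
  {"fingers":1,"dx":3,"dy":99,"dz":-242,"ax":-0.14,"ay":0,"az":0},
  {"fingers":1,"dx":3,"dy":111,"dz":-272,"ax":-0.14,"ay":0,"az":0},
])

```text
clock: 13.78
tcp_pos: [0.5384, -0.0502, 0.1627]
orientation: [0.554, 0.44, 0.554, -0.439]
force: [1.0, 0.1, -0.4]
opening: 0.0093
```

```bash
python3 -c "
from h import *
go([.5492,-.0247,.130],12.9)
b=load('s5')
print(proj(b,[.4516,-.3348,.1187]),'seen',270+347/6.667,195+385/6.667)
a=load('t0');
print('hole proj top',proj(a,[.5492,-.0247,.06]),'seen',190+247/4,145+125/4)
# slot/disc position from bright disc in top view
i=a['image'][165:190,240:265].astype(int); m=(i.min(2)>130).astype(np.uint8)
n,l,st,ce=cv2.connectedComponentsWithStats(m)
for k in range(1,n):
  if st[k][4]>20: print(st[k],ce[k]+[240,165],world(a,*(ce[k]+[240,165]),z=.06))
"
```

```text
t 13.78 d [ 32.7  16.3 -22.3] a [ 0.0034 -0.0007 -0.0006] j [-0.32  0.49  0.44  2.1  -0.35  0.63  0.59] F [ 1.   0.1 -0.4] M [-0.06  0.01 -0.07] op 0.0093 tcp [ 0.5384 -0.0502  0.1627]
[321.35345299 251.28812124] seen 322.0473976301185 252.74711264436777
hole proj top [251.28335772 175.83982922] seen 251.75 176.25
[  5   4  14  15 151] [251.54966887 175.82781457] [ 0.54923279 -0.02539849  0.06      ]
```

Emit:
play_rows([
  {"fingers":1,"dx":5,"dy":8,"dz":-11,"ax":0,"ay":0,"az":0},
  {"fingers":1,"dx":15,"dy":15,"dz":-20,"ax":0.003,"ay":0,"az":0},
  {"fingers":1,"dx":25,"dy":16,"dz":-22,"ax":0.003,"ay":0,"az":0},
  {"fingers":1,"dx":32,"dy":16,"dz":-22,"ax":0.003,"ay":0,"az":0},
  {"fingers":1,"dx":35,"dy":16,"dz":-22,"ax":0.003,"ay":0,"az":0},
  {"fingers":1,"dx":35,"dy":16,"dz":-22,"ax":0.003,"ay":0,"az":0},
  {"fingers":1,"dx":35,"dy":16,"dz":-22,"ax":0.003,"ay":0,"az":0},
  {"fingers":1,"dx":35,"dy":16,"dz":-22,"ax":0.003,"ay":0,"az":0},
])

```text
clock: 14.45
tcp_pos: [0.5482, -0.0301, 0.1284]
orientation: [0.552, 0.442, 0.552, -0.442]
force: [-0.3, 0.1, -0.4]
opening: 0.0097
```

```bash
python3 -c "
from h import *
go([.5492,-.025,.108],12.9)
g=snap('side','s6');cv2.imwrite('pics/s6c.png',cv2.resize(g['image'][155:215,230:310,::-1],(800,600),interpolation=cv2.INTER_CUBIC))
print((proj(g,ctrl.get_state()['tcp_pos']-[0,0,.0502])-[230,155])*10,(proj(g,[.5492,-.025,.06])-[230,155])*10)"
```

```text
t 14.45 d [20.4  2.1 -4.7] a [-0.0051  0.0003 -0.0003] j [-0.32  0.55  0.4   2.1  -0.39  0.56  0.58] F [-0.3  0.1 -0.4] M [-0.05  0.01  0.  ] op 0.0097 tcp [ 0.5482 -0.0301  0.1284]
[378.35265097 363.03888288] [369.30313868 413.68449452]
```

View pics/s6c.png

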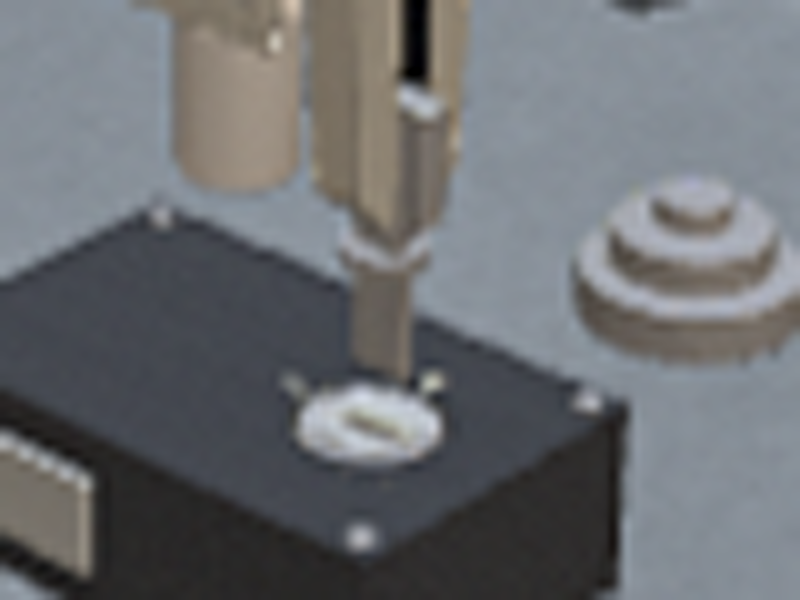

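Allowing for the same camera bias on both, tip (383,372) and slot (376,426) agree with the plan to within about 0.5 mm. Final lateral fix and descent to the mouth.

Emit:
play_rows([
  {"fingers":1,"dx":2,"dy":1,"dz":-2.5,"ax":-0.005,"ay":0,"az":0},
  {"fingers":1,"dx":4,"dy":2,"dz":-4.7,"ax":-0.005,"ay":0,"az":0},
  {"fingers":1,"dx":8,"dy":2,"dz":-4.7,"ax":-0.005,"ay":0,"az":0},
  {"fingers":1,"dx":12,"dy":2,"dz":-4.7,"ax":-0.005,"ay":0,"az":0},
  {"fingers":1,"dx":15,"dy":2,"dz":-4.7,"ax":-0.005,"ay":0,"az":0},
  {"fingers":1,"dx":15,"dy":2,"dz":-4.7,"ax":-0.005,"ay":0,"az":0},
  {"fingers":1,"dx":15,"dy":2,"dz":-4.7,"ax":-0.005,"ay":0,"az":0},
  {"fingers":1,"dx":15,"dy":2,"dz":-4.7,"ax":-0.005,"ay":0,"az":0},
], grip_force=60)

```text
clock: 15.17
tcp_pos: [0.5491, -0.0239, 0.1131]
orientation: [0.553, 0.44, 0.553, -0.44]
force: [0.4, 0.8, -0.4]
opening: 0.0097
```

```bash
python3 -c "
from h import *
go([.5492,-.025,.102],12.9)"
```

```text
t 15.17 d [11.1 -0.2  1.1] a [0.0017 0.0001 0.0001] j [-0.32  0.57  0.38  2.11 -0.41  0.53  0.59] F [ 0.4  0.8 -0.4] M [-0.08  0.05  0.07] op 0.0097 tcp [ 0.5491 -0.0239  0.1131]
```

Emit:
play_rows([
  {"fingers":1,"dx":1,"dy":0,"dz":0.8,"ax":0,"ay":0,"az":0},
  {"fingers":1,"dx":2,"dy":0,"dz":0.8,"ax":0,"ay":0,"az":0},
  {"fingers":1,"dx":4,"dy":0,"dz":0.8,"ax":0,"ay":0,"az":0},
  {"fingers":1,"dx":6,"dy":0,"dz":0.8,"ax":0,"ay":0,"az":0},
  {"fingers":1,"dx":8,"dy":0,"dz":0.8,"ax":0,"ay":0,"az":0},
  {"fingers":1,"dx":10,"dy":0,"dz":0.8,"ax":0,"ay":0,"az":0},
  {"fingers":1,"dx":11,"dy":0,"dz":0.8,"ax":0,"ay":0,"az":0},
  {"fingers":1,"dx":11,"dy":0,"dz":0.8,"ax":0,"ay":0,"az":0},
])

```text
clock: 15.83
tcp_pos: [0.5492, -0.0245, 0.1018]
orientation: [0.553, 0.44, 0.554, -0.44]
force: [-0.9, 0.4, -0.3]
opening: 0.0096
```

```bash
python3 -c "
from h import *
go([.5492,-.025,.0762],12.9)"
```

```text
t 15.83 d [25.6 -0.1  0.5] a [ 0.002  -0.0001  0.0004] j [-0.31  0.59  0.36  2.12 -0.42  0.51  0.6 ] F [-0.9  0.4 -0.3] M [-0.07  0.16  0.01] op 0.0096 tcp [ 0.5492 -0.0245  0.1018]
```

Tip is about 8 mm in with no resistance. Push on.

Emit:
play_rows([
  {"fingers":1,"dx":2,"dy":0,"dz":0,"ax":0,"ay":0,"az":0},
  {"fingers":1,"dx":4,"dy":0,"dz":0,"ax":0,"ay":0,"az":0},
  {"fingers":1,"dx":6,"dy":0,"dz":0,"ax":0,"ay":0,"az":0},
  {"fingers":1,"dx":8,"dy":0,"dz":0,"ax":0,"ay":0,"az":0},
  {"fingers":1,"dx":10,"dy":0,"dz":0,"ax":0,"ay":0,"az":0},
  {"fingers":1,"dx":11,"dy":0,"dz":0,"ax":0,"ay":0,"az":0},
  {"fingers":1,"dx":12,"dy":0,"dz":0,"ax":0,"ay":0,"az":0},
  {"fingers":1,"dx":12,"dy":0,"dz":0,"ax":0,"ay":0,"az":0},
])

```text
clock: 16.5
tcp_pos: [0.5481, -0.0248, 0.0899]
orientation: [0.553, 0.44, 0.554, -0.441]
force: [-4.2, -1.8, 1.3]
opening: 0.0097
```

```bash
python3 -c "
from h import *
go([.5492,-.025,.0762],12.9)"
```

```text
t 16.5 d [13.7  1.1  0.5] a [ 0.0015 -0.0005  0.0021] j [-0.29  0.6   0.35  2.13 -0.43  0.48  0.61] F [-4.2 -1.8  1.3] M [-0.43  1.32  0.02] op 0.0097 tcp [ 0.5481 -0.0248  0.0899]
```

Emit:
play_rows([
  {"fingers":1,"dx":2,"dy":-0.3,"dz":0,"ax":0,"ay":0,"az":0},
  {"fingers":1,"dx":4,"dy":-0.3,"dz":0,"ax":0,"ay":0,"az":0},
  {"fingers":1,"dx":6,"dy":-0.3,"dz":0,"ax":0,"ay":0,"az":0},
  {"fingers":1,"dx":8,"dy":-0.3,"dz":0,"ax":0,"ay":0,"az":0},
  {"fingers":1,"dx":10,"dy":-0.3,"dz":0,"ax":0,"ay":0,"az":0},
  {"fingers":1,"dx":12,"dy":-0.3,"dz":0,"ax":0,"ay":0,"az":0},
  {"fingers":1,"dx":13,"dy":-0.3,"dz":0,"ax":0,"ay":0,"az":0},
  {"fingers":1,"dx":13,"dy":-0.3,"dz":0,"ax":0,"ay":0,"az":0},
])

```text
clock: 17.17
tcp_pos: [0.5492, -0.0248, 0.0771]
orientation: [0.554, 0.44, 0.553, -0.44]
force: [-1.0, -1.6, -1.1]
opening: 0.0098
```

```bash
python3 -c "
from h import *
go([.5492,-.025,.0762],12.9)"
```

```text
t 17.17 d [ 0.9 -0.   0.2] a [ 0.0017  0.0003 -0.0004] j [-0.28  0.62  0.33  2.13 -0.44  0.45  0.62] F [-1.  -1.6 -1.1] M [-0.34  0.4   0.03] op 0.0098 tcp [ 0.5492 -0.0248  0.0771]
```

Past both pins. Seat the collar gently.

Emit:
play_rows([
  {"fingers":1,"dx":0.5,"dy":0,"dz":0,"ax":0,"ay":0,"az":0},
  {"fingers":1,"dx":1,"dy":0,"dz":0,"ax":0,"ay":0,"az":0},
  {"fingers":1,"dx":1.5,"dy":0,"dz":0,"ax":0,"ay":0,"az":0},
  {"fingers":1,"dx":2,"dy":0,"dz":0,"ax":0,"ay":0,"az":0},
  {"fingers":1,"dx":2,"dy":0,"dz":0,"ax":0,"ay":0,"az":0},
  {"fingers":1,"dx":2,"dy":0,"dz":0,"ax":0,"ay":0,"az":0},
  {"fingers":1,"dx":2,"dy":0,"dz":0,"ax":0,"ay":0,"az":0},
  {"fingers":1,"dx":2,"dy":0,"dz":0,"ax":0,"ay":0,"az":0},
])

```text
clock: 17.83
tcp_pos: [0.5492, -0.0248, 0.076]
orientation: [0.554, 0.441, 0.553, -0.44]
force: [-4.1, -0.9, 13.3]
opening: 0.0095
```

```bash
python3 -c "
from h import *
go([.5492,-.025,.0762],12.9)"
```

```text
t 17.83 d [-0.2 -0.1  0.2] a [ 0.0016 -0.0001 -0.001 ] j [-0.28  0.62  0.33  2.13 -0.45  0.45  0.62] F [-4.1 -0.9 13.3] M [-0.25  1.3  -0.01] op 0.0095 tcp [ 0.5492 -0.0248  0.076 ]
```

Seated: 13 N at exactly the predicted height. Turning clockwise (positive ax).

Emit:
play_rows([
  {"fingers":1,"dx":0,"dy":0,"dz":0,"ax":0.08,"ay":0,"az":0},
  {"fingers":1,"dx":0,"dy":0,"dz":0,"ax":0.18,"ay":0,"az":0},
  {"fingers":1,"dx":0,"dy":0,"dz":0,"ax":0.28,"ay":0,"az":0},
  {"fingers":1,"dx":0,"dy":0,"dz":0,"ax":0.38,"ay":0,"az":0},
  {"fingers":1,"dx":0,"dy":0,"dz":0,"ax":0.48,"ay":0,"az":0},
  {"fingers":1,"dx":0,"dy":0,"dz":0,"ax":0.58,"ay":0,"az":0},
  {"fingers":1,"dx":0,"dy":0,"dz":0,"ax":0.68,"ay":0,"az":0},
  {"fingers":1,"dx":0,"dy":0,"dz":0,"ax":0.76,"ay":0,"az":0},
])

```text
clock: 18.5
tcp_pos: [0.549, -0.0253, 0.076]
orientation: [0.349, 0.615, 0.349, -0.615]
force: [-6.2, -2.5, 15.7]
opening: 0.0097
```

```bash
python3 -c "
from h import *
go([.5492,-.025,.0762],12.9)"
```

```text
t 18.5 d [-0.2  0.  -0.3] a [-0.7636  0.     -0.0009] j [-0.41  0.67  0.54  2.14 -0.7   0.51  0.12] F [-6.2 -2.5 15.7] M [-0.64  1.67  0.02] op 0.0097 tcp [ 0.549  -0.0253  0.076 ]
```

Emit:
play_rows([
  {"fingers":1,"dx":0,"dy":0,"dz":0,"ax":0.1,"ay":0,"az":0},
  {"fingers":1,"dx":0,"dy":0,"dz":0,"ax":0.22,"ay":0,"az":0},
  {"fingers":1,"dx":0,"dy":0,"dz":0,"ax":0.34,"ay":0,"az":0},
  {"fingers":1,"dx":0,"dy":0,"dz":0,"ax":0.46,"ay":0,"az":0},
  {"fingers":1,"dx":0,"dy":0,"dz":0,"ax":0.58,"ay":0,"az":0},
  {"fingers":1,"dx":0,"dy":0,"dz":0,"ax":0.7,"ay":0,"az":0},
  {"fingers":1,"dx":0,"dy":0,"dz":0,"ax":0.8,"ay":0,"az":0},
  {"fingers":1,"dx":0,"dy":0,"dz":0,"ax":0.88,"ay":0,"az":0},
])

```text
clock: 19.17
tcp_pos: [0.5486, -0.025, 0.076]
orientation: [0.054, 0.705, 0.054, -0.705]
force: [-7.9, -0.5, 18.3]
opening: 0.0095
```

```bash
python3 -c "
from h import *
go([.5492,-.025,.0762],12.9)"
```

```text
t 19.17 d [-0.2  0.1 -0.6] a [-1.6431e+00 -1.0000e-04 -1.0000e-04] j [-0.55  0.75  0.78  2.15 -0.94  0.63 -0.51] F [-7.9 -0.5 18.3] M [-0.2   2.06  0.14] op 0.0095 tcp [ 0.5486 -0.025   0.076 ]
```

Emit:
play_rows([
  {"fingers":1,"dx":0,"dy":0,"dz":0,"ax":0.02,"ay":0,"az":0},
  {"fingers":1,"dx":0,"dy":0,"dz":0,"ax":0.03,"ay":0,"az":0},
  {"fingers":1,"dx":0,"dy":0,"dz":0,"ax":0.03,"ay":0,"az":0},
  {"fingers":1,"dx":0,"dy":0,"dz":0,"ax":0.03,"ay":0,"az":0},
  {"fingers":1,"dx":0,"dy":0,"dz":0,"ax":0.03,"ay":0,"az":0},
  {"fingers":1,"dx":0,"dy":0,"dz":0,"ax":0.03,"ay":0,"az":0},
  {"fingers":1,"dx":0,"dy":0,"dz":0,"ax":0.03,"ay":0,"az":0},
  {"fingers":1,"dx":0,"dy":0,"dz":0,"ax":0.03,"ay":0,"az":0},
])

```text
clock: 19.83
tcp_pos: [0.5486, -0.025, 0.076]
orientation: [0.045, 0.706, 0.045, -0.706]
force: [-7.6, -0.8, 17.6]
opening: 0.0096
```

```bash
python3 -c "
from h import *
go([.5492,-.025,.0762],12.9)
h=snap('side','s7')
A=cv2.resize(h['image'][155:215,230:310,::-1],(400,300),interpolation=cv2.INTER_CUBIC);B=cv2.resize(h['image'][:,:,::-1],(400,300))
cv2.imwrite('pics/s7c.png',np.hstack([A,B]))"
```

```text
t 19.83 d [-0.2  0.  -0.6] a [-1.6679e+00 -3.0000e-04  0.0000e+00] j [-0.55  0.75  0.79  2.15 -0.94  0.64 -0.53] F [-7.6 -0.8 17.6] M [-0.14  1.98  0.1 ] op 0.0096 tcp [ 0.5486 -0.025   0.076 ]
```

View pics/s7c.png

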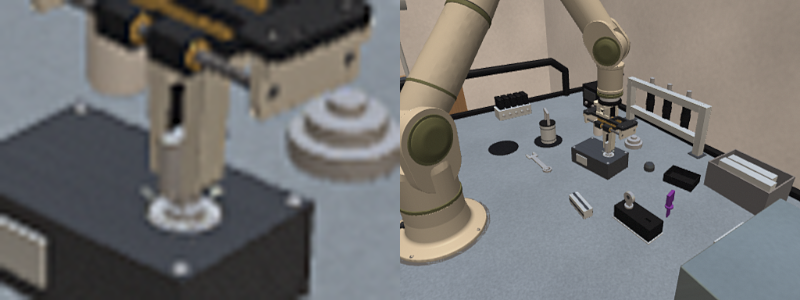

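The key's collar sits flush on the cylinder face (183,215) with the jaws turned. The can is upright on the far mat and the round key is still in the dock. The 0.10 N m holding moment matches the spring at a quarter turn. Handing in.

```bash
python3 -c "
from h import *
print(sign_off()); print(ctrl.get_state()['joint_vel'].round(3))"
```

```text
the job is handed in; nothing more can be done
None
the job is handed in; nothing more can be done
```

I handed the job in at about 20 s, with the can on the mat and the square-bow key home, turned and still gripped. `sign_off` reported no verdict.

- **Can:** It went onto the mat farther from the base. After letting go it stood upright about 2.5 mm from the mat's centre, measured in the top camera.
- **Key:** The square-bow key went past both pins without wiggling. It seated at TCP height 0.0760 m against 0.0762 m predicted, with an upward force of 13 to 18 N.
- **Turn:** The tool turned 1.67 rad clockwise, so the cylinder should be at about 1.57 rad after the 0.1 rad of play. I could not read the cylinder angle directly. The holding moment of 0.10 N m matches the spring at a quarter turn.
- **Grip:** The key is held with a commanded 60 N, at 9.6 mm opening on the 10 mm bow.
- **Rest of the scene:** The last picture showed the can upright, the round-bow key in the dock and no visible change to the clutter. I did not re-measure the clutter.

The side camera read a constant 1 to 2 mm off from the top camera. I allowed for that before inserting the key. No check failed.

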